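# Wedge the cell row tight in its battery tray

### The job

The four cells in the steel tray still stand loose. Stand the yellow wedge from the rack upright, thin end down, mid-width in the gap between the last cell and the tray's taper block, with its flat side to the cell, and press it down slowly and firmly, with about 20 N, until the row is locked tight against the end plate and the wedge goes no further; then let go. Do not drop or ram it in, the cells must not be crushed, and leave the other things where they are.

Things in the scene. Friction and masses are not known exactly. Their poses are not given: they have to be found in the camera images.
- tray: fixed open steel tray, 132 (x) x 239 (y) mm, walls 118 mm high, inside 126 mm wide, floor 4 mm. Origin: on the underside, z up; the row runs along its y: end plate at -y, then cells 1 to 4, the gap, and a beige taper block fixed to the +y wall. The block is 126 mm high; its face slopes 1:6, so the gap narrows downwards: at y = +110 mm level with the cell tops, at +90 mm on the floor.
- gap (a point): mouth of the gap: point level with the cell tops (122 mm above the table), mid-width of the tray, 15 mm short of the taper block's face. Axes as the tray's: -y to the cells, +y to the block. Loose at first, the gap here is 20 to 29 mm wide; tight, 29 to 33 mm.
- end_plate: aluminium end plate, fixed, bolted down at a slotted place that differs from tray to tray: 122 mm wide, 10 mm thick, 118 mm high. Origin: on the tray floor in the middle of the face that the row is to bear against; y points to the cells (axes as the tray's).
- cell1: dark blue battery cell with a black top, first in the row counted from the end plate: 120 x 34 (along the tray's y) x 118 mm, two 8 mm high terminal posts on top at x +-40 mm, 0.95 kg, loose. Origin: centre of its underside, on the tray floor; z up, y towards the next cell.
- cell2: dark blue battery cell with a black top, second in the row counted from the end plate: 120 x 34 (along the tray's y) x 118 mm, two 8 mm high terminal posts on top at x +-40 mm, 0.95 kg, loose. Origin: centre of its underside, on the tray floor; z up, y towards the next cell.
- cell3: dark blue battery cell with a black top, third in the row counted from the end plate: 120 x 34 (along the tray's y) x 118 mm, two 8 mm high terminal posts on top at x +-40 mm, 0.95 kg, loose. Origin: centre of its underside, on the tray floor; z up, y towards the next cell.
- cell4: dark blue battery cell with a black top, fourth and last, next to the gap, in the row counted from the end plate: 120 x 34 (along the tray's y) x 118 mm, two 8 mm high terminal posts on top at x +-40 mm, 0.95 kg, loose. Origin: centre of its underside, on the tray floor; z up, y towards the next cell.
- rack: grey fixed rack on the table, 96 x 236 mm: three pockets in a row along its y, 72 mm apart, walls 46 mm high, floor 6 mm above the table. The wedge and two straight packers stand in them, which in which differs.
- wedge: yellow nylon wedge, 0.12 kg, standing thin end down: 64 mm wide (x), 150 mm high. Origin: middle of the thin end's underside. Flat face at y = -7.5 mm all the way up; the other face slopes 1:6, from y = +7.5 at the foot to +27.2 mm at 118 mm; above that a parallel head, y -7.5 to +18.5 mm (26 mm thick), 32 mm high, to grip and press on. Slides at a friction of about 0.3.
- wedge_top (a point): middle of the top of the wedge's head, 150 mm above its foot and 5.5 mm on the sloping side of its origin; axes as the wedge's. Locked tight, it stands 42 to 65 mm above the cell tops, depending on where the end plate is bolted. Sliding the cells together takes up to about 14 N of push on the head; once the row is tight the resistance rises steeply, within a millimetre of travel, so press slowly (20 mm/s or less). The jammed wedge stays put when let go.
- packer_black: black straight packer standing in the rack, 64 x 22 x 135 mm, parallel sides; not for this job. Origin: on its underside.
- packer_white: white straight packer standing in the rack, 64 x 22 x 125 mm, parallel sides; not for this job. Origin: on its underside.
- spare_cell: spare battery cell standing on the table, 120 x 34 x 118 mm, not for this job. Origin: centre of its underside.
- driver: green and black cordless driver lying on its side, about 210 x 190 x 52 mm. Origin: under its body.
- tape: orange roll of tape lying flat, 100 mm across, 24 mm high. Origin: centre of its underside.
- spanner: steel spanner lying flat, 190 mm long. Origin: its underside, midway.
- screwdriver: screwdriver with a red handle, lying, 210 mm long. Origin: its underside, midway.

How it is judged:
By the outcome, as a careful person would: the job done as asked, in the order asked, and still so for the second after the job is handed in, with the robot touching nothing.
It also fails if it takes over 51 s, if anything falls off the work surface, if the arm or the gripper's body presses on something with over 40 N, if the wrist force passes 120 N, or if a joint passes its speed limit or range.

### The arm

A 7-joint arm with a two-finger parallel gripper is mounted at the origin on the work surface. World frame = base frame: x ahead of the robot, y to its left, z up, the work surface at z = 0. Lengths are in m, angles in rad, forces in N, time in s.
With the tool pointing down it reaches from about 0.4 to 0.875 m from the base axis. Payload 19.3 kg.
Tool frame: the origin (TCP) lies at the very end of the fingers, on their centre line; the grasp point (between the pads) lies bot.tcp_to_grasp behind it (bot.tcp_to_grasp is the distance from the TCP to the grasp point, in m); z points along the fingers, y is the direction in which the jaws open and shut (so a half turn about z gives the same grasp; the last joint's range is limited). The gripper opens to 85 mm and grips with 20 to 120 N. Pads are 22 mm wide; open, the fingers measure 114 mm over their backs; the gripper's body (76 mm by 85 mm) begins 54 mm behind the grasp point. The pads swing forward as they close: fully open they stand 13 mm farther back than shut.
Start: joints at [1.058, 0.521, -0.036, 1.599, 0.021, 1.021, -0.113], TCP at [0.268, -0.565, 0.231] pointing down, gripper open.
Joint ranges: [-2.91, 2.91], [-0.3, 2.13], [-1.5, 1.42], [0.17, 2.43], [-1.26, 4.41], [0.16, 1.93], [-2.52, 2.52]. Speed limits (rad/s): [1.89, 1.89, 2.39, 2.39, 3.01, 3.01, 3.01].

### API

Orientations are given as [roll, pitch, yaw] about the fixed x, y, z axes, in that order (R = Rz(yaw) Ry(pitch) Rx(roll)).
In Python, from workcell import bot gives the robot as it stands.
- The arm moves only by the tool servo_tool, never from a script. Its argument "targets" is a list of rows, each a list of 2 entries, a list of its own where there are three numbers: the shift along the tool's x, y, z in units of 0.05 m (1.0 is 0.05 m), then the turn about the tool's z in units of 5 degrees (1.0 is 5 degrees). A call has 1 to 12 rows; each row shifts and turns the commanded pose from where the row before left it, along the tool's axes as they then stand; what a row does not reach is not made up. A row lasts 1/8 s, in which the tool goes at most 62.5 mm and 10.7 degrees, less where a joint would pass 70% of its speed; a pose out of reach is approached as far as the arm can. A call with a number of a shift or a turn outside -1 to 1 is refused whole. A call with a gripper value outside its range is refused whole. "gripper" is the opening, from -1 (shut) to 1 (fully open), so that 0 is half open, set as the call begins (left out, the last holds). The fingers move at their own pace and stop on an object; "newtons" is the grip in N (left out, the last holds). Time passes only in rows, so rows that do not move let the fingers close. It gives the time, the measured TCP pose, the force and the opening at its end, in the units of the state.
- bot.observe(): the state, without advancing time (a new reading comes with each control period).
- bot.grab_frame(name): name is "side" or "top"; returns the picture (420x560x3 uint8, blue, green, red); there is no depth.
- bot.get_calibration(name): a dict with "fx", "fy", "cx", "cy" (pixels), "k1" (the pictures are not rectified: a ray, as slopes to the right and down, at radius r is drawn at 1 + k1 r^2 times it, then the intrinsics apply), "pose" (4x4, takes a point from camera to world coordinates). Camera axes: x right, y up, looking along -z (the intrinsics and any distortion apply to the point x, -y, -z); pixel columns grow to the right and rows downward; lengths in m; the calibration is good to about 2 mm. A picture is of the moment at which its call begins. get_calibration takes no time and is no camera call.
- bot.job_done(): hands the job in, once; it reports no verdict.
The state is a dict: "clock": time; "qpos": joint angles; "qd": joint speeds; "joint_efforts": joint torques, N m; "position": TCP position; "tool_rot": TCP orientation; "force": force on the tool from outside, world axes, zero at the start; "moment": the same for the moment, N m; "grip_width": finger opening in m.
Only numpy, scipy, OpenCV 4.12 (cv2) and the standard library are available. Lean on these libraries where they do the work, as an engineer would, in place of code of your own. Each camera call takes 0.05 s, during which the arm holds its last target.

## Working session

There is one attempt and no reset: what is moved stays moved. The work goes in short steps, Python scripts to look and compute and a tool call to move; the robot and the scene stay as the last step left them, time stands still between calls to the robot, and variables do not carry over. Pictures are saved under pics/ and viewed, and the job is handed in when it is done.

Besides the shell and the picture viewer there is one more tool, called after "Request:" by a JSON object that holds its "name" and its "arguments". servo_tool: Moves the arm, as the interface text tells. Its arguments: {"type":"object","properties":{"targets":{"type":"array","items":{"type":"array"}},"gripper":{"type":"number"},"newtons":{"type":"number"}},"required":["targets"]}

```bash
mkdir -p pics; python3 - <<'E'
from workcell import bot
import cv2,numpy as np
s=bot.observe();print(s)
print(bot.tcp_to_grasp)
for n in("side","top"):
    im=bot.grab_frame(n);cv2.imwrite(f"pics/{n}0.png",im)
    c=bot.get_calibration(n);print(n,c)
E
```

```text
{'clock': 0.0, 'qpos': array([ 1.05778748,  0.52201514, -0.03634844,  1.59997421,  0.02120194,
        1.02104525, -0.11279527]), 'qd': array([-0.00109312, -0.0004832 , -0.00123908,  0.00168077,  0.00139449,
        0.00025532,  0.00012704]), 'joint_efforts': array([ 1.47070237e-03, -9.27110767e+01,  1.98115312e+00, -3.69929767e+01,
        1.80377037e-02,  8.09501245e-03,  3.37025358e-05]), 'position': array([ 0.26764894, -0.56445363,  0.23073687]), 'tool_rot': array([-3.14053757e+00,  6.36677256e-05,  4.42822283e-01]), 'force': array([-0.28020751,  0.6672066 , -0.08568166]), 'moment': array([ 0.01612675,  0.04063562, -0.04070583]), 'grip_width': 0.08518598178050711}
0.0187
side {'fx': 458.6530725156129, 'fy': 458.6530725156129, 'cx': 278.6427368397584, 'cy': 216.1649439702788, 'k1': -0.1143282605018443, 'pose': array([[-0.91277238, -0.29574019,  0.28175223,  0.93067026],
       [ 0.40807465, -0.6905162 ,  0.59721224,  0.87736974],
       [ 0.01793482,  0.66009478,  0.75096819,  1.19086607],
       [ 0.        ,  0.        ,  0.        ,  1.        ]])}
top {'fx': 493.2604459735347, 'fy': 493.2604459735347, 'cx': 277.6407166586045, 'cy': 213.88351909643976, 'k1': 0.03793262794976932, 'pose': array([[-0.01895037,  0.98092268, -0.19347241,  0.23775962],
       [-0.99977815, -0.01681185,  0.01268934,  0.0461121 ],
       [ 0.00919464,  0.19366995,  0.98102365,  1.46000672],
       [ 0.        ,  0.        ,  0.        ,  1.        ]])}
```

View pics/side0.png

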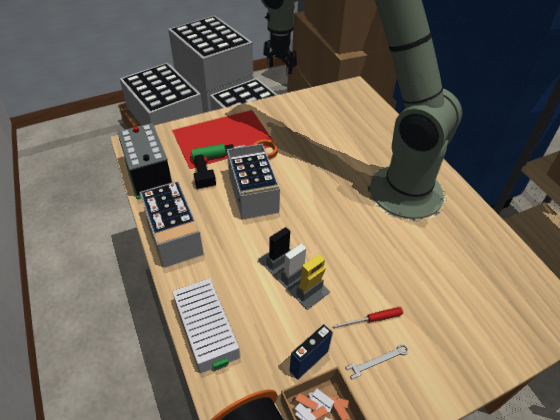

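View pics/top0.png

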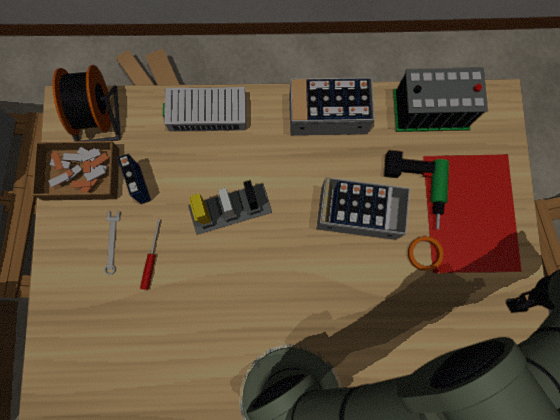

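```bash
python3 - <<'E'
import cv2,numpy as np
t=cv2.imread("pics/top0.png");s=cv2.imread("pics/side0.png")
def z(im,x0,y0,x1,y1,k,n): cv2.imwrite(n,cv2.resize(im[y0:y1,x0:x1],None,fx=k,fy=k,interpolation=cv2.INTER_CUBIC))
z(t,300,165,420,245,6,"pics/t_tray.png")
z(t,180,170,280,240,7,"pics/t_rack.png")
z(s,215,135,295,225,6,"pics/s_tray.png")
z(s,255,220,335,310,6,"pics/s_rack.png")
E
```

```text
(no output)
```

View pics/t_tray.png

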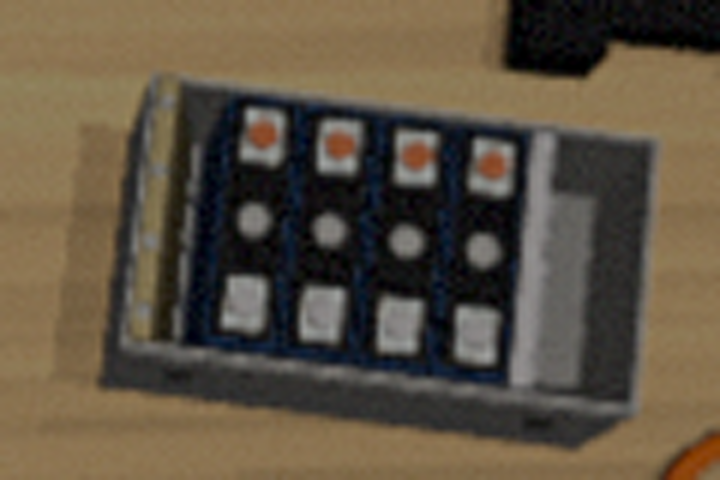

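View pics/t_rack.png

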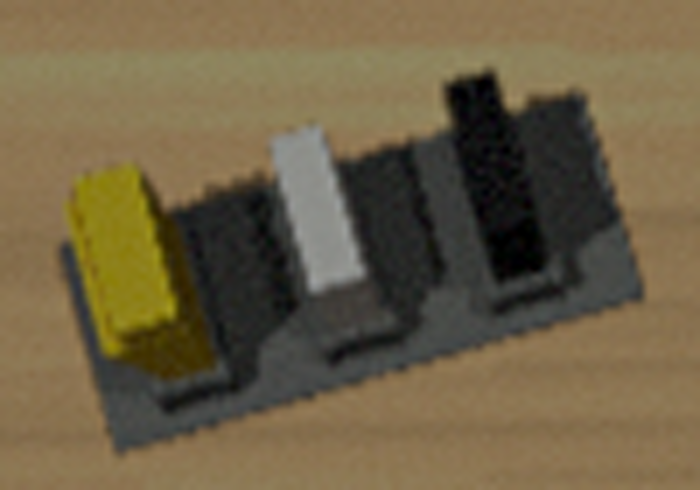

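View pics/s_tray.png

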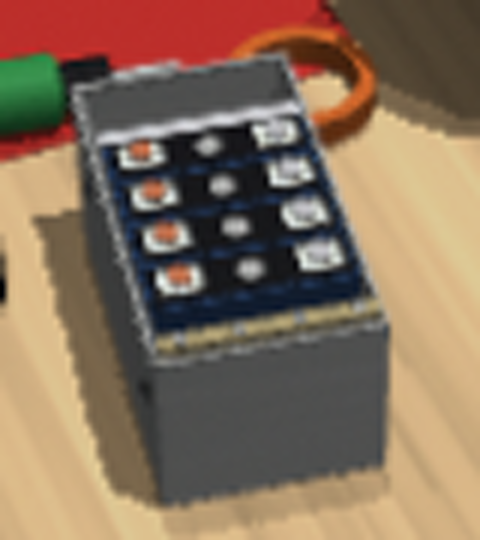

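View pics/s_rack.png

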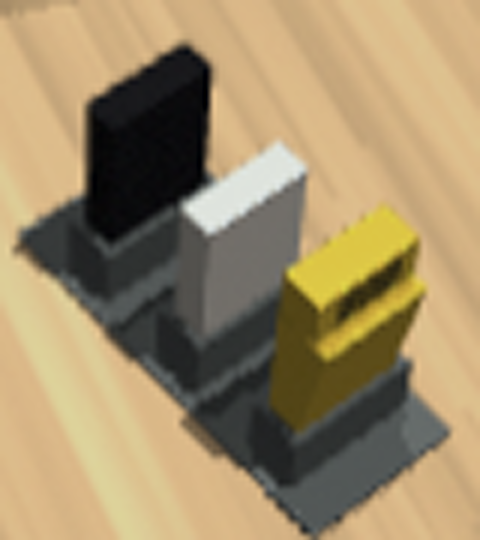

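```bash
cat > h.py <<'E'
from workcell import bot
import cv2,numpy as np
def ray(n,px):
    c=bot.get_calibration(n);K=np.array([[c['fx'],0,c['cx']],[0,c['fy'],c['cy']],[0,0,1]])
    p=cv2.undistortPoints(np.array(px,float).reshape(-1,1,2),K,np.array([c['k1'],0,0,0,0.]))[:,0]
    d=np.c_[p[:,0],-p[:,1],-np.ones(len(p))]@c['pose'][:3,:3].T
    return c['pose'][:3,3],d
def plane(n,px,z):
    o,d=ray(n,px);return o+d*((z-o[2])/d[:,2])[:,None]
def proj(n,P):
    c=bot.get_calibration(n);P=np.atleast_2d(P)
    q=(P-c['pose'][:3,3])@c['pose'][:3,:3];x=q[:,0]/-q[:,2];y=-q[:,1]/-q[:,2]
    k=1+c['k1']*(x*x+y*y);return np.c_[c['fx']*x*k+c['cx'],c['fy']*y*k+c['cy']]
def two(p,q):
    o1,d1=ray("top",[p]);o2,d2=ray("side",[q]);A=np.c_[d1[0],-d2[0]]
    s=np.linalg.lstsq(A,o2-o1,rcond=None)[0];a=o1+d1[0]*s[0];b=o2+d2[0]*s[1];return (a+b)/2,(a-b)
E
python3 - <<'E'
from h import *
for n in("top","side"):
    im=cv2.imread(f"pics/{n}0.png");b,g,r=[im[...,i].astype(int) for i in range(3)]
    roi=np.zeros(b.shape,bool)
    if n=="top":roi[185:235,185:215]=1
    else: roi[250:300,295:332]=1
    m=((r-b>90)&roi&(g>90)).astype(np.uint8)
    v=(r*m);print(n,m.sum(),np.percentile(r[m>0],[5,25,50,75,95]))
    for th in(120,150,160,175,190,205):
        mm=(m>0)&(r>th);mm=mm.astype(np.uint8)
        cs,_=cv2.findContours(mm,0,1)
        if not cs: continue
        c=max(cs,key=cv2.contourArea);rc=cv2.minAreaRect(c)
        ys,xs=np.where(mm);
        W=plane(n,cv2.boxPoints(rc),.156)[:,:2]
        print(th,mm.sum(),cv2.boxPoints(rc).round(1).tolist(),plane(n,[[xs.mean(),ys.mean()]],.156)[0,:2].round(4),np.linalg.norm(W-np.roll(W,1,0),axis=1).round(4))
def crop(p,x,y,k): return np.array(p,float)/k+[x,y]-0.5+.5/k
wt=crop([(75,188),(137,167),(178,318),(118,333)],180,170,7)
W=plane("top",wt,.156)[:,:2];print("wedge top corners",W.round(4).tolist(),W.mean(0),np.linalg.norm(W-np.roll(W,1,0),axis=1))
ws=crop([(288,270),(390,205),(420,238),(320,305)],255,220,6)
W=plane("side",ws,.156)[:,:2];print("side",W.round(4).tolist(),W.mean(0),np.linalg.norm(W-np.roll(W,1,0),axis=1))
tt=crop([(155,75),(657,140),(637,410),(121,345)],300,165,6)
T=plane("top",tt,.118)[:,:2];print("tray",T.round(4).tolist(),T.mean(0),np.linalg.norm(T-np.roll(T,1,0),axis=1))
ts=crop([(74,88),(290,58),(388,322),(155,360)],215,135,6)
T=plane("side",ts,.118)[:,:2];print("tray s",T.round(4).tolist(),T.mean(0),np.linalg.norm(T-np.roll(T,1,0),axis=1))
E
```

```text
top 259 [121.9 139.5 141.  143.  146. ]
120 248 [[188.10000610351562, 195.89999389648438], [198.8000030517578, 193.0], [205.1999969482422, 216.5], [194.5, 219.39999389648438]] [0.5213 0.2475] [0.0676 0.0299 0.0677 0.0296]
150 1 [[204.0, 214.0], [204.0, 214.0], [204.0, 214.0], [204.0, 214.0]] [0.498  0.2272] [0. 0. 0. 0.]
side 284 [139.9 196.  220.  221.  221. ]
120 284 [[301.8999938964844, 264.5], [319.6000061035156, 251.89999389648438], [324.8999938964844, 259.29998779296875], [307.29998779296875, 272.0]] [0.5247 0.2573] [0.0283 0.0678 0.0291 0.0668]
150 265 [[301.8999938964844, 264.5], [319.6000061035156, 251.89999389648438], [324.8999938964844, 259.29998779296875], [307.29998779296875, 272.0]] [0.5243 0.2559] [0.0283 0.0678 0.0291 0.0668]
160 259 [[302.0, 264.70001220703125], [319.29998779296875, 251.8000030517578], [324.70001220703125, 259.0], [307.3999938964844, 271.8999938964844]] [0.5243 0.2555] [0.0276 0.0676 0.0284 0.0667]
175 251 [[302.0, 264.70001220703125], [319.29998779296875, 251.8000030517578], [324.70001220703125, 259.0], [307.3999938964844, 271.8999938964844]] [0.523
[... 378 characters left out ...]
07.20001220703125, 270.8999938964844]] [0.5217 0.2496] [0.0255 0.066  0.0262 0.0651]
wedge top corners [[0.5471, 0.2647], [0.5551, 0.2409], [0.4952, 0.2245], [0.4897, 0.2474]] [0.52178729 0.24437125] [0.05991166 0.02508068 0.06205397 0.0235235 ]
side [[0.5542, 0.2426], [0.494, 0.2282], [0.4899, 0.2508], [0.5494, 0.2659]] [0.52188459 0.24687692] [0.02381106 0.06197328 0.02289952 0.06137796]
tray [[0.6057, -0.1078], [0.5703, -0.3409], [0.443, -0.3227], [0.4773, -0.0873]] [ 0.52407271 -0.21465597] [0.13002936 0.23579069 0.12853399 0.23797155]
tray s [[0.5682, -0.3397], [0.439, -0.3148], [0.4764, -0.0868], [0.6042, -0.1098]] [ 0.52193681 -0.21279784] [0.23268203 0.13161541 0.23112759 0.12987917]
```

Request:
{"name": "servo_tool", "arguments": {"targets": [[[0,0,0],1],[[0,0,0],1],[[0.5,-0.8,0],0.1],[[0.6,-0.95,0],0],[[0.6,-0.95,0],0],[[0.6,-0.95,0],0],[[0.6,-0.95,0],0],[[0.6,-0.95,0],0],[[0.6,-0.95,0],0],[[0.6,-0.95,0],0],[[0.6,-0.95,0],0],[[0.6,-0.95,0],0]], "gripper": 0.4, "newtons": 60}}

```text
clock: 1.6
position: [0.4327, -0.0353, 0.2313]
tool_rot: [3.141, -0.0, 0.259]
force: [0.4, -1.1, 0.5]
grip_width: 0.0601
```

```bash
python3 - <<'E'
from h import *
# tray gap measurement while arm is away: zoom with sharper scaling
t=cv2.imread("pics/top0.png");s=cv2.imread("pics/side0.png")
cv2.imwrite("pics/t_gap.png",cv2.resize(t[172:228,315:360],None,fx=10,fy=10,interpolation=cv2.INTER_CUBIC))
cv2.imwrite("pics/s_gap.png",cv2.resize(s[170:200,232:284],None,fx=14,fy=14,interpolation=cv2.INTER_CUBIC))
# wedge yaw from rects
for n,b in(("top",[[188.1,195.9],[198.8,193.0],[205.2,216.5],[194.5,219.4]]),("side",[[302,264.7],[319.3,251.8],[324.7,259],[307.4,271.9]])):
    W=plane(n,b,.156)[:,:2];print(n,W.round(4).tolist())
E
```

```text
top [[0.5487, 0.2706], [0.5563, 0.2418], [0.4911, 0.2239], [0.4837, 0.2525]]
side [[0.5559, 0.2423], [0.4915, 0.2218], [0.4892, 0.2501], [0.5529, 0.2697]]
```

View pics/t_gap.png

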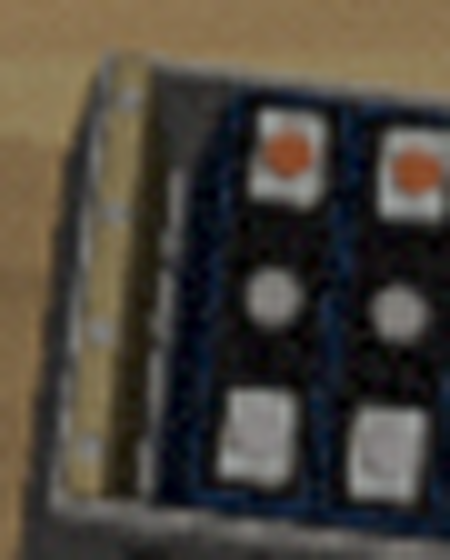

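View pics/s_gap.png

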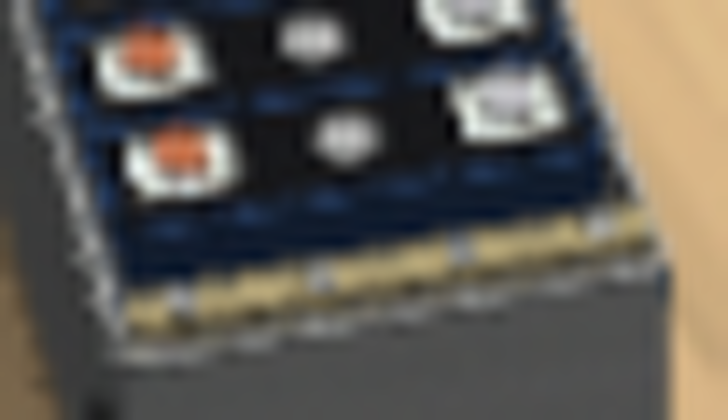

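```bash
python3 - <<'E'
from h import *
yaw=-.151;R=np.array([[np.cos(yaw),-np.sin(yaw)],[np.sin(yaw),np.cos(yaw)]])
c=np.array([.523,-.2137])
def crop(p,x,y,k): return np.array(p,float)/k+[x,y]-0.5+.5/k
def tr(P): return ((P[:,:2]-c)@R*1000).round(1).tolist()
a=crop([(273,297)],315,172,10);b=crop([(347,137)],232,170,14)
print("vent",tr(plane("top",a,.123)),tr(plane("side",b,.123)),two(a[0],b[0]))
a=crop([(288,153),(253,440)],315,172,10);b=crop([(180,148),(508,93)],232,170,14)
print("posts",tr(plane("top",a,.130)),tr(plane("side",b,.130)))
# block top inner (lower beige edge) & outer
a=crop([(153,65),(107,495)],315,172,10);print("block inner",tr(plane("top",a,.126)))
a=crop([(112,52),(67,495)],315,172,10);print("block outer",tr(plane("top",a,.126)))
b=crop([(122,295),(650,205)],232,170,14);print("block inner side",tr(plane("side",b,.126)))
b=crop([(130,335),(655,245)],232,170,14);print("block outer side",tr(plane("side",b,.126)))
E
```

```text
vent [[1.5, 64.4]] [[-0.9, 63.8]] (array([ 0.53300443, -0.14944385,  0.12488079]), array([ 0.00136552, -0.00099653,  0.00044907]))
posts [[41.1, 65.4], [-41.0, 66.3]] [[39.7, 64.6], [-40.0, 65.7]]
block inner [[62.4, 105.1], [-60.8, 104.0]]
block outer [[64.6, 116.9], [-62.3, 114.9]]
block inner side [[62.6, 104.8], [-63.9, 106.8]]
block outer side [[63.6, 117.9], [-61.5, 119.9]]
```

Request:
{"name": "servo_tool", "arguments": {"targets": [[[0.6,-0.95,0],0],[[0.6,-0.95,0],0],[[0.6,-0.95,0],0],[[0.6,-0.95,0],0],[[0.6,-0.95,0],0],[[0,0,0],0]]}}

```text
clock: 2.35
position: [0.5162, 0.2352, 0.2306]
tool_rot: [-3.14, 0.001, 0.264]
force: [0.0, -0.9, -0.1]
grip_width: 0.0595
```

Request:
{"name": "servo_tool", "arguments": {"targets": [[[0.16,-0.17,0.2],0],[[0,0,0.5],0],[[0,0,0.4],0],[[0,0,0],0],[[0,0,0],0]]}}

```text
clock: 2.98
position: [0.5225, 0.241, 0.1769]
tool_rot: [-3.142, -0.001, 0.259]
force: [-0.2, -0.1, 0.9]
grip_width: 0.0601
```

```bash
python3 - <<'E'
from h import *
s=bot.grab_frame("side");t=bot.grab_frame("top")
cv2.imwrite("pics/a1.png",np.hstack([cv2.resize(s[200:300,270:370],None,fx=4,fy=4,interpolation=2),cv2.resize(t[150:250,150:250],None,fx=4,fy=4,interpolation=2)]))
o=bot.observe();print(o['position'],o['tool_rot'],o['force'])
E
```

```text
[0.52257656 0.241234   0.17711297] [-3.14140776e+00 -1.18729892e-03  2.59075414e-01] [ 0.24463677 -0.11213065 -0.20334467]
```

View pics/a1.png

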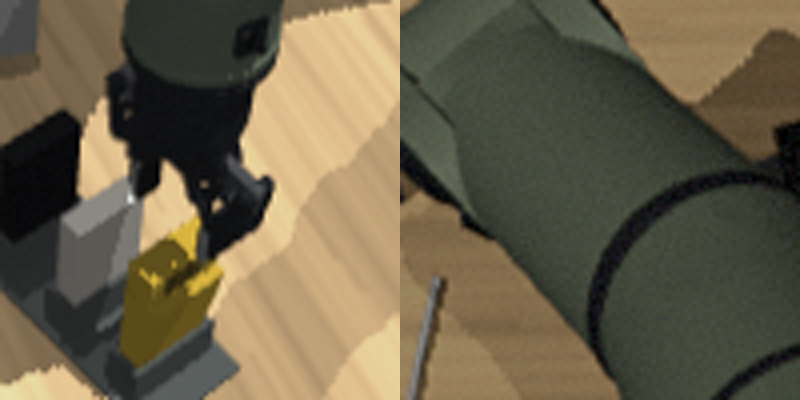

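Request:
{"name": "servo_tool", "arguments": {"targets": [[[0,-0.09,0.2],0],[[0,0,0.3],0],[[0,0,0.3],0],[[0,0,0.18],0],[[0,0,0],0],[[0,0,0],0]]}}

```text
clock: 3.82
position: [0.5212, 0.2457, 0.1276]
tool_rot: [-3.141, -0.0, 0.259]
force: [0.2, 0.7, -0.2]
grip_width: 0.0596
```

```bash
python3 - <<'E'
from h import *
s=bot.grab_frame("side")
cv2.imwrite("pics/a2.png",cv2.resize(s[200:300,270:370],None,fx=6,fy=6,interpolation=2))
o=bot.observe();print(o['position'],o['tool_rot'],o['force'])
E
```

```text
[0.52121586 0.24572983 0.12773034] [-3.14140218e+00 -6.78936434e-04  2.59513049e-01] [ 0.21565905 -0.10913826  0.70990797]
```

View pics/a2.png

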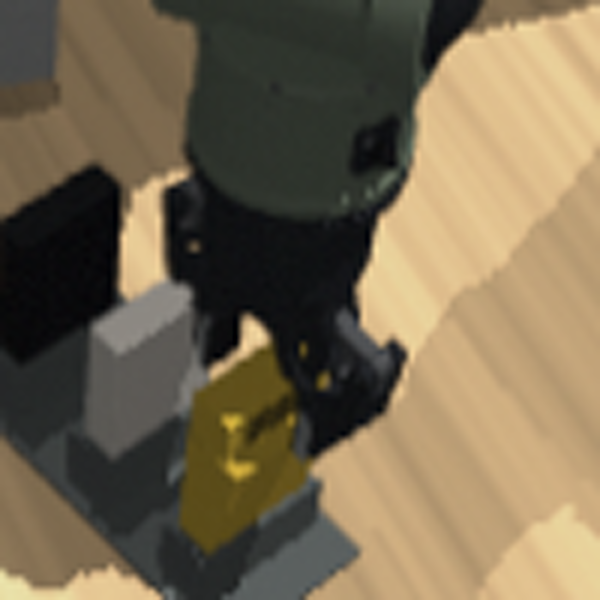

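```bash
python3 - <<'E'
from h import *
c=np.array([.5212,.2457]);y=np.array([-.257,.966])
for d,z in((.03,.13),(.03,.145),(.055,.15),(-.03,.13)):
    p=np.r_[c+d*y,z];print(d,z,(proj("side",p)-[270,200])*6)
E
```

```text
0.03 0.13 [[301.31735891 443.17154265]]
0.03 0.145 [[304.16934308 424.79805232]]
0.055 0.15 [[342.11244699 454.14775179]]
-0.03 0.13 [[216.37063918 360.87484171]]
```

Request:
{"name": "servo_tool", "arguments": {"targets": [[[0,0,0],0],[[0,0,0],0],[[0,0,0],0],[[0,0,0],0],[[0,0,0],0],[[0,0,0],0]], "gripper": -1, "newtons": 80}}

```text
clock: 4.62
position: [0.5213, 0.2456, 0.1278]
tool_rot: [-3.142, -0.001, 0.259]
force: [-0.5, -0.5, 5.3]
grip_width: 0.0251
```

Request:
{"name": "servo_tool", "arguments": {"targets": [[[0,0,-0.1],0],[[0,0,-0.25],0],[[0,0,-0.5],0],[[0,0,-0.5],0],[[0,0,-0.6],0],[[0,0,-0.6],0],[[0,0,-0.5],0],[[0,0,-0.25],0],[[0,0,0],0]]}}

```text
clock: 5.75
position: [0.5211, 0.2457, 0.2929]
tool_rot: [-3.141, -0.001, 0.26]
force: [-0.4, 0.1, -1.9]
grip_width: 0.0252
```

```bash
python3 - <<'E'
from h import *
s=bot.grab_frame("side")
cv2.imwrite("pics/a3.png",cv2.resize(s[150:300,240:390],None,fx=4,fy=4,interpolation=2))
o=bot.observe();print(o['position'],o['tool_rot'],o['force'],o['grip_width'])
E
```

```text
[0.52081003 0.2454675  0.29195721] [3.14151396e+00 2.87981726e-04 2.59477540e-01] [ 0.25759428 -0.58710971 -1.83259849] 0.02459090127510269
```

View pics/a3.png

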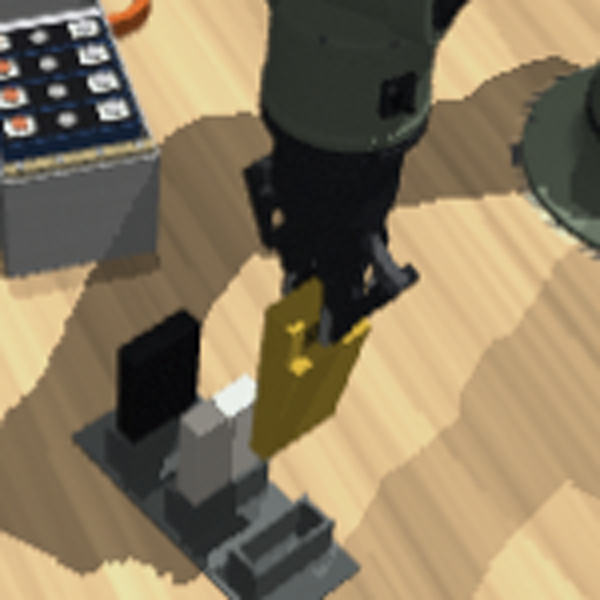

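```bash
python3 - <<'E'
from h import *
s=cv2.imread("pics/a3.png")
cv2.imwrite("pics/a3b.png",cv2.resize(s[260:480,220:400],None,fx=3.3,fy=2.7,interpolation=2))
px=np.array([(255,455),(337,405)])/4.+[240-.375,150-.375]
P=plane("side",px,.170)[:,:2];yaw=.2597;R=np.array([[np.cos(yaw),-np.sin(yaw)],[np.sin(yaw),np.cos(yaw)]])
print(((P-[.5208,.2455])@R*1000).round(1))
E
```

```text
[[ 34.4  -6.1]
 [-38.6  -2.8]]
```

View pics/a3b.png

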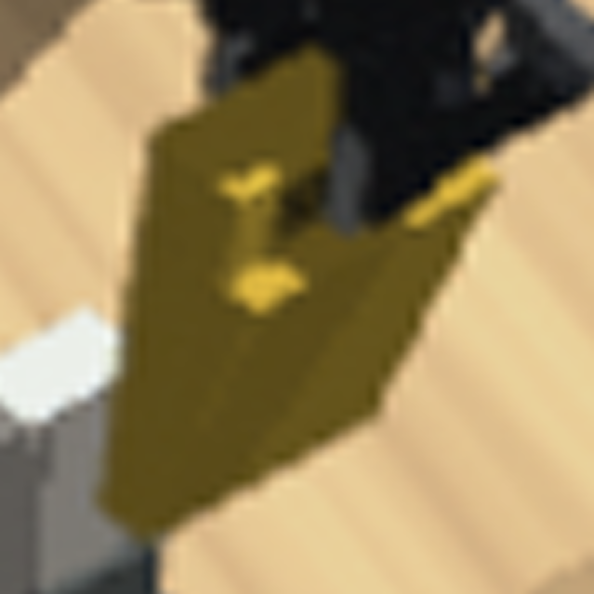

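```bash
python3 - <<'E'
from h import *
px=np.array([(263.9,460),(335,411.8),(251.8,447)])/4.+[240-.375,150-.375]
yaw=.2597;R=np.array([[np.cos(yaw),-np.sin(yaw)],[np.sin(yaw),np.cos(yaw)]])
for z in(.168,.172):
  P=plane("side",px,z)[:,:2];print(((P-[.5208,.2455])@R*1000).round(1))
tc=np.array([.523,-.2137]);ty=-.151;RT=np.array([[np.cos(ty),-np.sin(ty)],[np.sin(ty),np.cos(ty)]])
print("target head centre",tc+RT@[0,.0955+.0055])
E
```

```text
[[ 31.3  -0.2]
 [-34.6  -0.3]
 [ 30.7 -13.5]]
[[ 33.4   1.8]
 [-32.3   1.7]
 [ 32.7 -11.5]]
target head centre [ 0.53819311 -0.11384926]
```

Request:
{"name": "servo_tool", "arguments": {"targets": [[[0,0,0],1],[[0,0,0],1],[[0,0,0],1],[[0,0,0],1],[[0,0,0],0.7],[[0.1,0.4,0],0],[[0.2,1,0],0],[[0.2,1,0],0],[[0.2,1,0],0],[[0.2,1,0],0],[[0.2,1,0],0],[[0.2,1,0],0]]}}

```text
clock: 7.3
position: [0.5364, -0.0832, 0.2917]
tool_rot: [3.141, 0.001, -0.15]
force: [1.9, -0.8, -1.7]
grip_width: 0.0248
```

Request:
{"name": "servo_tool", "arguments": {"targets": [[[0.1,0.5,0],0],[[0,0.16,0],0],[[0,0,0],0],[[0,0,0],0]]}}

```text
clock: 7.8
position: [0.5372, -0.1128, 0.2922]
tool_rot: [-3.141, 0.0, -0.149]
force: [-0.2, 0.9, -0.5]
grip_width: 0.0248
```

```bash
python3 - <<'E'
from h import *
s=bot.grab_frame("side")
cv2.imwrite("pics/a4.png",cv2.resize(s[80:230,190:340],None,fx=4,fy=4,interpolation=2))
o=bot.observe();print(o['position'],o['tool_rot'],o['force'],o['grip_width'])
E
```

```text
[ 0.53721413 -0.11280989  0.29221223] [-3.14129455e+00  1.90157884e-04 -1.48903827e-01] [-0.13008475  0.02083166 -1.08737853] 0.02474486177419548
```

View pics/a4.png

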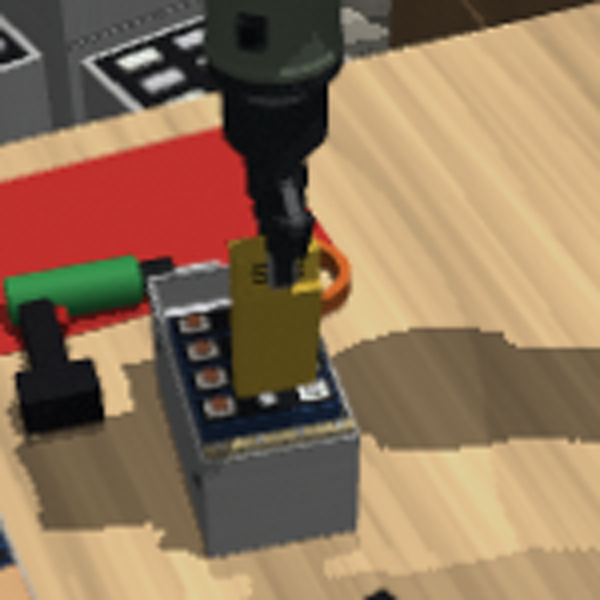

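Request:
{"name": "servo_tool", "arguments": {"targets": [[[0.02,0.02,0.2],0],[[0,0,0.3],0],[[0,0,0.2],0],[[0,0,0],0],[[0,0,0],0]]}}

```text
clock: 8.48
position: [0.5382, -0.1151, 0.2575]
tool_rot: [-3.142, -0.0, -0.151]
force: [0.7, -0.4, -1.3]
grip_width: 0.0249
```

```bash
python3 - <<'E'
from h import *
s=bot.grab_frame("side")
cv2.imwrite("pics/a5.png",cv2.resize(s[140:220,220:300],None,fx=7,fy=7,interpolation=2))
o=bot.observe();print(o['position'],o['tool_rot'],o['force'],o['grip_width'])
E
```

```text
[ 0.53823493 -0.11506679  0.25761414] [-3.14151560e+00 -4.93608118e-04 -1.50727215e-01] [ 0.06032872  0.44799282 -1.33132455] 0.02480516491522139
```

View pics/a5.png

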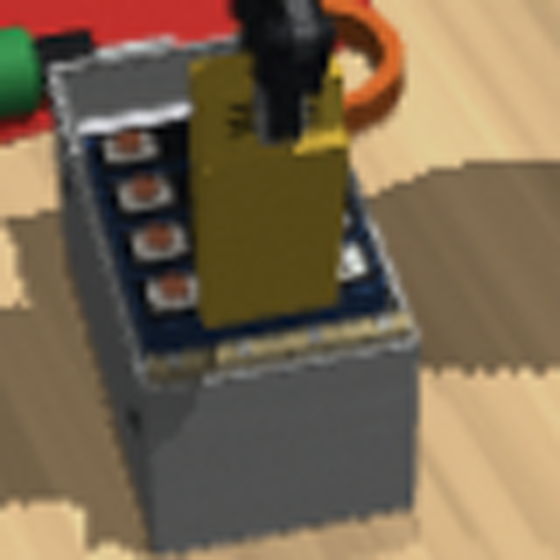

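```bash
python3 - <<'E'
from h import *
tc=np.array([.523,-.2137]);ty=-.151;RT=np.array([[np.cos(ty),-np.sin(ty)],[np.sin(ty),np.cos(ty)]])
f=lambda p:np.array(p)/7.+[220-.43,140-.43]
tr=lambda P:((P[:,:2]-tc)@RT*1000).round(1).tolist()
print("head",tr(np.array([[.5382,-.1151]])))
print("foot +y edge",tr(plane("side",f([(203,328),(342,303)]),.1357)))
print("block inner",tr(plane("side",f([(218,346),(400,320)]),.126)))
print("block outer",tr(plane("side",f([(222,366),(400,335)]),.126)))
print("wall outer",tr(plane("side",f([(150,383),(415,335)]),.118)))
E
```

```text
head [[0.2, 99.8]]
foot +y edge [[34.1, 102.4], [-32.5, 102.5]]
block inner [[28.1, 106.2], [-58.5, 110.8]]
block outer [[29.2, 119.3], [-55.9, 120.4]]
wall outer [[62.5, 114.0], [-65.0, 114.5]]
```

Request:
{"name": "servo_tool", "arguments": {"targets": [[[0,0,0.1],0],[[0,0,0.1],0],[[0,0,0.1],0],[[0,0,0.1],0],[[0,0,0.1],0],[[0,0,0.1],0],[[0,0,0],0]]}}

```text
clock: 9.4
position: [0.5378, -0.115, 0.2269]
tool_rot: [-3.142, 0.001, -0.151]
force: [-0.6, -0.0, -1.1]
grip_width: 0.0248
```

```bash
python3 - <<'E'
from h import *
s=bot.grab_frame("side")
cv2.imwrite("pics/a6.png",cv2.resize(s[140:220,220:300],None,fx=7,fy=7,interpolation=2))
o=bot.observe();print(o['position'],o['tool_rot'],o['force'],o['moment'],o['grip_width'])
E
```

```text
[ 0.53801167 -0.11500519  0.22717581] [-3.14155065e+00  2.44845071e-04 -1.50543623e-01] [-0.2526156  -0.34170602 -2.24631199] [-0.04436367  0.01928229 -0.04668282] 0.02435095039047283
```

View pics/a6.png

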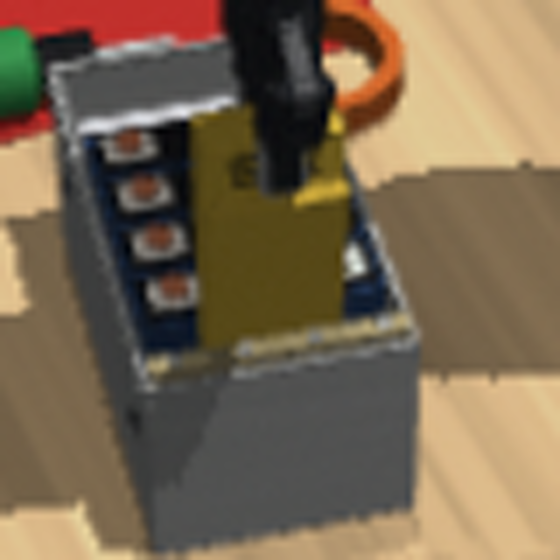

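Request:
{"name": "servo_tool", "arguments": {"targets": [[[0,0,0.06],0],[[0,0,0.06],0],[[0,0,0.06],0],[[0,0,0.06],0],[[0,0,0.06],0],[[0,0,0],0]]}}

```text
clock: 10.2
position: [0.5378, -0.1163, 0.212]
tool_rot: [3.14, 0.0, -0.152]
force: [-0.8, -8.0, -2.6]
grip_width: 0.0249
```

Request:
{"name": "servo_tool", "arguments": {"targets": [[[0,0.04,0],0],[[0,0.01,0.05],0],[[0,0.01,0.05],0],[[0,0.01,0.05],0],[[0,0.01,0.05],0],[[0,0,0],0]]}}

```text
clock: 10.95
position: [0.5373, -0.1189, 0.202]
tool_rot: [-3.141, 0.0, -0.151]
force: [0.0, -0.4, -1.2]
grip_width: 0.0246
```

Request:
{"name": "servo_tool", "arguments": {"targets": [[[0,0.008,0.05],0],[[0,0.008,0.05],0],[[0,0.008,0.05],0],[[0,0.008,0.05],0],[[0,0.008,0.05],0],[[0,0.008,0.05],0]]}}

```text
clock: 11.7
position: [0.5372, -0.1214, 0.1873]
tool_rot: [-3.142, -0.0, -0.151]
force: [-0.5, 0.4, 3.8]
grip_width: 0.0246
```

Request:
{"name": "servo_tool", "arguments": {"targets": [[[0,0.008,0.05],0],[[0,0.008,0.05],0],[[0,0.008,0.05],0],[[0,0.008,0.05],0],[[0,0,0],0]]}}

```text
clock: 12.32
position: [0.537, -0.1232, 0.1771]
tool_rot: [3.142, -0.0, -0.151]
force: [1.2, -1.9, -0.5]
grip_width: 0.0249
```

```bash
python3 - <<'E'
from h import *
s=bot.grab_frame("side")
cv2.imwrite("pics/a7.png",cv2.resize(s[140:220,220:300],None,fx=7,fy=7,interpolation=2))
o=bot.observe();print(o['position'],o['tool_rot'],o['force'],o['moment'],o['grip_width'])
E
```

```text
[ 0.53696582 -0.12316799  0.17714508] [ 3.14153574e+00 -2.91681165e-04 -1.50967250e-01] [ 3.04517197 -2.03520142 -1.16866199] [-0.00470864 -0.74737605 -0.33194327] 0.02472949552430948
```

View pics/a7.png

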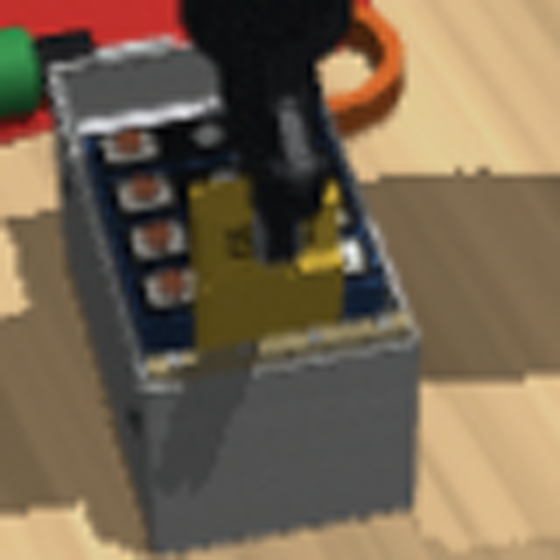

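Request:
{"name": "servo_tool", "arguments": {"targets": [[[0,0.008,0.05],0],[[0,0.008,0.05],0],[[0,0.008,0.05],0],[[0,0.008,0.05],0]]}}

```text
clock: 12.88
position: [0.5369, -0.1248, 0.1677]
tool_rot: [3.141, -0.001, -0.151]
force: [-0.7, -3.6, 10.1]
grip_width: 0.0248
```

Request:
{"name": "servo_tool", "arguments": {"targets": [[[0,0.006,0.035],0],[[0,0.006,0.035],0],[[0,0.006,0.035],0],[[0,0.006,0.035],0]]}}

```text
clock: 13.38
position: [0.537, -0.1261, 0.1609]
tool_rot: [3.142, -0.002, -0.151]
force: [0.1, -2.6, 13.8]
grip_width: 0.0247
```

Request:
{"name": "servo_tool", "arguments": {"targets": [[[0,0.004,0.025],0],[[0,0.004,0.025],0]]}}

```text
clock: 13.62
position: [0.537, -0.1265, 0.1585]
tool_rot: [3.142, -0.002, -0.151]
force: [0.2, -2.9, 13.6]
grip_width: 0.0248
```

Request:
{"name": "servo_tool", "arguments": {"targets": [[[0,0.004,0.02],0],[[0,0.003,0.02],0]]}}

```text
clock: 13.88
position: [0.537, -0.1268, 0.1565]
tool_rot: [3.142, -0.002, -0.151]
force: [-0.3, -3.1, 14.1]
grip_width: 0.0246
```

Request:
{"name": "servo_tool", "arguments": {"targets": [[[0,0.004,0.02],0],[[0,0.003,0.02],0]]}}

```text
clock: 14.12
position: [0.5369, -0.1272, 0.1545]
tool_rot: [3.142, -0.002, -0.151]
force: [0.1, -1.9, 15.0]
grip_width: 0.0248
```

Request:
{"name": "servo_tool", "arguments": {"targets": [[[0,0.003,0.016],0],[[0,0.003,0.016],0]]}}

```text
clock: 14.38
position: [0.5369, -0.1274, 0.1532]
tool_rot: [3.141, -0.002, -0.151]
force: [-4.5, -1.0, 28.0]
grip_width: 0.0248
```

Request:
{"name": "servo_tool", "arguments": {"targets": [[[0,0.003,0.016],0],[[0,0.003,0.016],0]]}}

```text
clock: 14.62
position: [0.5372, -0.1275, 0.153]
tool_rot: [3.142, -0.003, -0.151]
force: [-12.6, 2.4, 55.4]
grip_width: 0.025
```

Request:
{"name": "servo_tool", "arguments": {"targets": [[[0,0.003,0.016],0],[[0,0.003,0.016],0]]}}

```text
clock: 14.88
position: [0.5375, -0.1276, 0.1526]
tool_rot: [-3.142, -0.004, -0.151]
force: [-22.6, 5.4, 77.0]
grip_width: 0.0249
```

I chained those three calls without reading the force between them, so the row went tight on the first one and the push rose to 77 N, well over the 20 N asked. I'm easing back now.

Request:
{"name": "servo_tool", "arguments": {"targets": [[[0,0,-0.035],0],[[0,0,-0.035],0],[[0,0,0],0]]}}

```text
clock: 15.25
position: [0.5374, -0.1276, 0.1527]
tool_rot: [-3.141, -0.003, -0.15]
force: [8.6, -1.3, 0.2]
grip_width: 0.0249
```

```bash
python3 - <<'E'
from h import *
s=bot.grab_frame("side")
cv2.imwrite("pics/a8.png",cv2.resize(s[140:220,220:300],None,fx=7,fy=7,interpolation=2))
o=bot.observe();print(o['position'],o['tool_rot'],o['force'],o['moment'],o['grip_width'])
E
```

```text
[ 0.53737618 -0.12756217  0.15274057] [-3.14127771e+00 -2.58288014e-03 -1.49934530e-01] [ 7.7391309  -1.02448381 -0.20346495] [ 0.13355368 -1.81396322  0.02392238] 0.02501590398990308
```

View pics/a8.png

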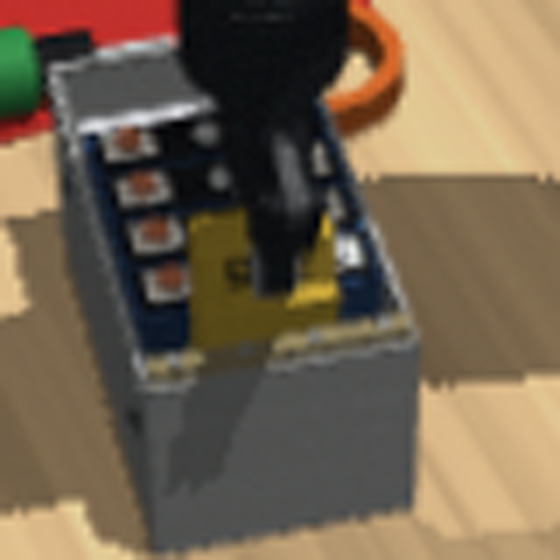

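Request:
{"name": "servo_tool", "arguments": {"targets": [[[0,0,0.009],0],[[0,0,0.009],0],[[0,0,0],0]]}}

```text
clock: 15.68
position: [0.5374, -0.1276, 0.1527]
tool_rot: [-3.141, -0.003, -0.15]
force: [1.5, 0.4, 16.2]
grip_width: 0.025
```

Request:
{"name": "servo_tool", "arguments": {"targets": [[[0,0,-0.014],0],[[0,0,0],0]]}}

```text
clock: 15.92
position: [0.5373, -0.1275, 0.1527]
tool_rot: [-3.141, -0.003, -0.15]
force: [6.3, -1.3, 3.9]
grip_width: 0.0246
```

Request:
{"name": "servo_tool", "arguments": {"targets": [[[0,0,0],0],[[0,0,0],0],[[0,0,0],0],[[0,0,0],0],[[0,0,0],0]], "gripper": 0.2}}

```text
clock: 16.55
position: [0.5361, -0.1277, 0.1523]
tool_rot: [-3.142, 0.0, -0.151]
force: [0.3, 0.3, -0.7]
grip_width: 0.0514
```

Request:
{"name": "servo_tool", "arguments": {"targets": [[[0,0,-0.1],0],[[0,0,-0.3],0],[[0,0,-0.7],0],[[0,0,-0.8],0],[[0,0,-0.8],0],[[-0.5,-0.8,0],0],[[-0.5,-0.8,0],0],[[-0.5,-0.8,0],0],[[-0.5,-0.8,0],0],[[0,-0.8,0],0],[[0,-0.8,0],0],[[0,0,0],0]]}}

```text
clock: 18.05
position: [0.4732, 0.1274, 0.2883]
tool_rot: [-3.14, -0.001, -0.147]
force: [-0.1, -0.6, -0.5]
grip_width: 0.0516
```

```bash
python3 - <<'E'
from h import *
s=bot.grab_frame("side");t=bot.grab_frame("top")
cv2.imwrite("pics/a9.png",np.hstack([cv2.resize(s[135:215,215:295],None,fx=5,fy=5,interpolation=2),cv2.resize(t[165:245,310:390],None,fx=5,fy=5,interpolation=2)]))
cv2.imwrite("pics/a9s.png",s)
o=bot.observe();print(o['clock'],o['position'],o['force'],o['grip_width'])
E
```

```text
18.15 [0.47323449 0.12448913 0.28797335] [ 0.29923916 -0.90940259 -0.79760099] 0.051150080615637424
```

View pics/a9.png

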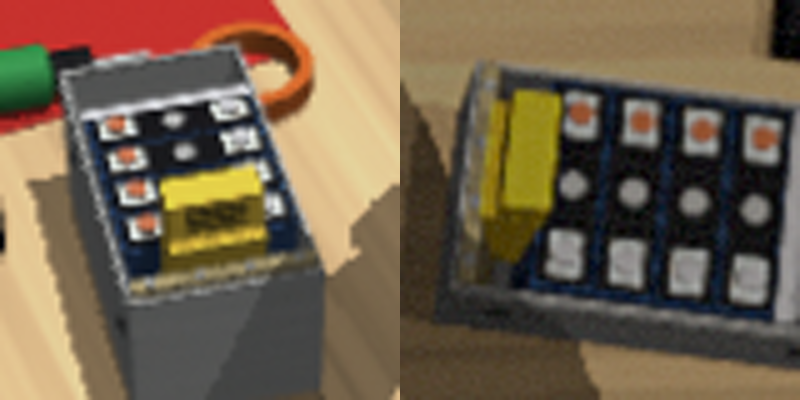

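View pics/a9s.png

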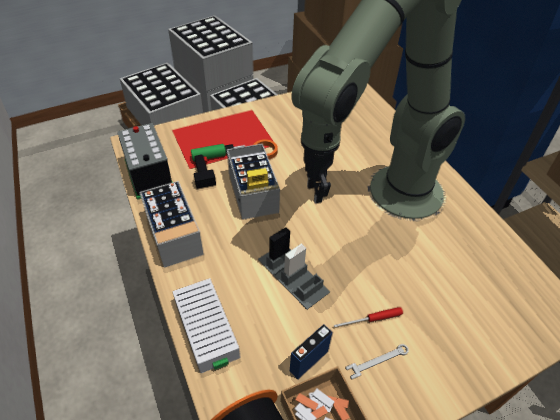

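```bash
python3 - <<'E'
from h import *
tc=np.array([.523,-.2137]);ty=-.151;RT=np.array([[np.cos(ty),-np.sin(ty)],[np.sin(ty),np.cos(ty)]])
tr=lambda P:((P[:,:2]-tc)@RT*1000).round(1)
a=np.array([(513,92),(560,95),(550,212),(505,207)],float);a[:,0]-=400;a=a/5+[310-.4,165-.4]
b=np.array([(161,180),(261,167),(265,192),(166,212)],float)/5+[215-.4,135-.4]
for z in(.176,.181,.186):
  A=tr(plane("top",a,z));B=tr(plane("side",b,z));print(z,A.tolist(),A.mean(0),B.tolist(),B.mean(0))
v=np.array([(573,184),(632,190),(694,200),(755,209)],float);v[:,0]-=400
print("vents",tr(plane("top",v/5+[309.6,164.6],.123)).tolist())
E
```

```text
0.176 [[35.2, 101.4], [36.9, 76.2], [-27.7, 74.6], [-28.2, 98.6]] [ 4.05 87.7 ] [[31.3, 70.2], [-34.3, 74.3], [-30.9, 97.9], [34.8, 100.1]] [ 0.225 85.625]
0.181 [[33.8, 101.9], [35.5, 76.7], [-28.8, 75.1], [-29.3, 99.1]] [ 2.8 88.2] [[32.3, 75.5], [-33.0, 79.6], [-29.6, 103.0], [35.8, 105.2]] [ 1.375 90.825]
0.186 [[32.4, 102.3], [34.1, 77.3], [-30.0, 75.7], [-30.5, 99.5]] [ 1.5 88.7] [[33.3, 80.8], [-31.6, 84.8], [-28.3, 108.1], [36.8, 110.3]] [ 2.55 96.  ]
vents [[1.9, 57.9], [2.9, 25.1], [1.8, -9.6], [1.3, -43.6]]
```

```bash
python3 -c "
from workcell import bot
print(bot.job_done())"
```

```text
the job is handed in; nothing more can be done
None
```

The wedge is in the gap, thin end down with its flat side to cell 4, and the row is jammed tight. However, I overshot the 20 N pressing force: the push briefly reached about 77 N.

**The overshoot:** I chained the last three pressing calls without checking the force between them. The row went tight on the first (28 N), and the next two took it to 55 N and then about 77 N. I backed off at once. Pressing again at about 16 N moved the wedge no further, and then I let go. The 77 N was below the 120 N wrist limit. I saw no damage, but the pictures can't show whether a cell was overstressed.

**Last checks (arm clear, 18 s on the clock):**
- **Height:** the wedge top is about 181 mm above the table, 59 mm above the cell tops and inside the 42 to 65 mm range. This comes from the arm's position, and the camera views agree roughly.
- **Mid-width:** the wedge is 1 to 3 mm off the tray's centre line; the two views differ by about 1.5 mm.
- **Row:** the cells sit about 34 mm apart, with no gaps seen between them or at the end plate.
- **Other things:** nothing else appears to have moved.

One measurement disagreed: the wedge touched the taper block about 2.5 mm earlier than my tray measurement predicted. I corrected for it during the descent.

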